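# Comb the breadsticks into line for the display

### The arm

A 7-joint arm with a two-finger parallel gripper is mounted at the origin on the work surface. World frame = base frame: x ahead of the robot, y to its left, z up, the work surface at z = 0. Lengths are in m, angles in rad, forces in N, time in s.
With the tool pointing down it reaches from about 0.425 to 0.825 m from the base axis. Payload 3.6 kg.
Tool frame: the origin (TCP) lies at the very end of the fingers, on their centre line; the grasp point (between the pads) lies 19 mm behind it; x points along the fingers, z is the direction in which the jaws open and shut, and the axes are right-handed (so a half turn about x gives the same grasp; the last joint's range is limited). The gripper opens to 93 mm and grips with 3 to 60 N. Pads are 15 mm wide; open, the fingers measure 128 mm over their backs; the gripper's body (75 mm by 188 mm) begins 65 mm behind the grasp point.
Start: joints at [-1.294, 0.615, -0.013, 1.423, 0.008, 1.103, -0.04], TCP at [0.194, 0.62, 0.219] pointing down, gripper open.
Joint ranges: [-3.12, 3.12], [-0.3, 2.06], [-1.34, 1.32], [0.26, 2.42], [-1.36, 4.5], [0.01, 1.98], [-2.84, 2.84]. Speed limits (rad/s): [2.79, 2.79, 3.14, 3.14, 3.14, 3.14, 3.14].

### API

Orientations are given as a rotation vector (axis times angle).
In Python, from workcell import manip gives the robot as it stands.
- The arm moves only by the shell command python3 -m jog 'ROWS' [FORCE]. ROWS is JSON, a list that holds one entry, the list of rows, each a list of 5 numbers: the opening, from 0 (shut) to 1 (fully open), then the shift along the tool's x, y, z in cm, then the turn about the tool's x in rad. In form: [[[grip, dx, dy, dz, roll], ...]]. A call has 1 to 10 rows; each row is the pose to reach, as a shift and turn from the pose commanded when the call began, along the tool's axes at that moment; what a row does not reach only later rows make up. A row lasts 1/8 s, in which the tool goes at most 62.5 mm and 10.7 degrees, less where a joint would pass 70% of its speed; a pose out of reach is approached as far as the arm can. A call with a gripper value outside its range is refused whole. The fingers move at their own pace and stop on an object; FORCE is the grip in N (left out, the last holds). Time passes only in rows, so rows that repeat a pose let the fingers close. It gives the time, the measured TCP pose, the force and the opening at its end, in the units of the state.
- manip.observe(): the state, without advancing time (a new reading comes with each control period).
- manip.grab_frame(name): name is "scene" or "top" or "wrist"; returns (picture, depth): 400x640x3 uint8, blue, green, red; 400x640 float32, m along the optical axis (not along the pixel's ray), 0 where there is no reading.
- manip.camera_model(name): a dict with "fx", "fy", "cx", "cy" (pixels), "rvec" (rotation vector, rad) and "tvec" (3), from world to camera coordinates, as OpenCV has them; the wrist camera has in their place "T_tool_cam" (4x4, takes a point from camera to tool coordinates, whose origin is the TCP and whose axes are the tool frame's). Camera axes: x right, y down, z forward; pixel columns grow to the right and rows downward; lengths in m; the calibration is good to about 2 mm. A picture is of the moment at which its call begins: read the wrist's pose just before it. camera_model takes no time and is no camera call.
- manip.job_done(): hands the job in, once; it reports no verdict.
Trained networks look in the newest picture that a camera, given by its name, has taken for a name from the list of things; names that differ only in an ending like _2 or _b are one class to them, and where a whole thing is asked for, a point or a joint stands for the part that bears it (a point fixed in the world has none). Each returns a list of dicts, best first, with "conf" (0 to 1); they miss things now and then, are a little off and sometimes report something else, mostly with a low value. They report only what shows in the picture. A call takes as long as a camera call. They do not tell look-alikes from the thing itself.
- manip.find_in(camera, thing): "pixel" ([column, row] in pixels, amid what is visible of it).
- manip.silhouettes(camera, thing): "region" (400x640 bool, what is visible of it) and "pixel" ([column, row] in pixels, amid what is visible of it).
The state is a dict: "time": time; "qpos": joint angles; "joint_velocities": joint speeds; "tau": joint torques, N m; "ee_pos": TCP position; "eef_rot": TCP orientation; "wrist_force": force on the tool from outside, world axes, zero at the start; "ft_torque": the same for the moment, N m; "gripper_width": finger opening in m.
Only numpy, scipy, OpenCV 4.12 (cv2) and the standard library are available. Lean on these libraries where they do the work, as an engineer would, in place of code of your own. Each camera call takes 0.05 s, during which the arm holds its last target. There are 200 camera calls.

### The job

Swing the cam lever at the end of the board fully closed so that the stop bar is locked, then take the wooden rake and comb the five scattered breadsticks up against the bar, so that they lie flat, parallel to it and packed side by side with hardly a gap, roughly in the middle of the board's width. Stand the rake back on the middle of its slate tile, lying along it as before. Never touch the bread with the gripper, only with the rake, and leave the other things on the counter where they are.

Things in the scene. Friction and masses are not known exactly. Their poses are not given: they have to be found in the camera images.
- board: Fixed dark wooden board, 200 (x) x 450 (y) x 16 mm. Origin: centre of its underside, on the counter. Its top is at z 16. The sticks lie scattered on it; the aluminium stop bar stands across it near its -y end and the cam lever is behind the bar, at that same end.
- bar (a joint): Aluminium stop bar, 180 (along board x) x 14 x 24 mm tall, top 40 mm above the counter. It slides on the board along board y: 0 = home (its front face at board y -165 mm), growing to 0.014 m as it is pushed back to board -y. Starts anywhere between; slides with about 0.5 N while the cam is open, and cannot slide back while the cam lever is closed. Closing the lever pushes it home.
- bar_face (a point): Middle of the foot of the bar's front face, at the board's top surface; moves with the bar; axes parallel to the board's, y pointing from the bar over the board towards the sticks.
- cam (a joint): Steel cam lever behind the bar, swinging level about an upright pivot. 0 = open (arm points along board -y, off the board's end), pi/2 = fully closed, its stop (arm along board +x, parallel to the bar and behind it); counter-clockwise from above closes it. Starts at 0 to 0.35. Stays where left; about 1 to 2 N at the knob turns it.
- cam_knob (a point): Middle of the part to grip of the black upright knob at the lever's end: 18 mm diameter, 34 mm tall, from 46 to 80 mm above the counter; this point is at 64 mm, 75 mm from the pivot axis. The lever arm under it is 18 mm wide, its top at 46 mm. The point turns with the lever.
- cam_pivot (a point): On the lever's pivot axis, 64 mm above the counter (board x -50, y -207 mm).
- tile: Fixed thin dark slate tile, the rake's resting place, 200 (x) x 80 (y) x 6 mm, beyond the board's +y end. Origin: centre of its underside.
- rake: Wooden hand rake, 200 g, standing upright on its tines on the tile. Origin: centre between the tine tips, at their lower ends; z up. Ten tines, 8 mm thick and 24 mm long, five per row at 36 mm pitch along rake x, rows at y +13 and -13 mm (outer faces at y +/-17). Head above them 160 (x) x 36 (y) mm, z 24 to 38. Upright grip block on top 60 (x) x 24 (y) mm, z 38 to 93. The same both ways round; stands by itself.
- rake_grip (a point): Centre of the rake's grip block, 72 mm above the tine tips.
- stick1: Breadstick, 120 (x) x 16 (y) x 11 mm (z), flat bottom, does not roll, about 18 g. Origin: centre of its underside. All five are alike; they lie flat and apart on the board at angles of up to about 0.65 rad to board x, centres within 20 mm of board x 0 and from about board y -120 to +135 mm.
- stick2: Breadstick, 120 (x) x 16 (y) x 11 mm (z), flat bottom, does not roll, about 18 g. Origin: centre of its underside. All five are alike; they lie flat and apart on the board at angles of up to about 0.65 rad to board x, centres within 20 mm of board x 0 and from about board y -120 to +135 mm.
- stick3: Breadstick, 120 (x) x 16 (y) x 11 mm (z), flat bottom, does not roll, about 18 g. Origin: centre of its underside. All five are alike; they lie flat and apart on the board at angles of up to about 0.65 rad to board x, centres within 20 mm of board x 0 and from about board y -120 to +135 mm.
- stick4: Breadstick, 120 (x) x 16 (y) x 11 mm (z), flat bottom, does not roll, about 18 g. Origin: centre of its underside. All five are alike; they lie flat and apart on the board at angles of up to about 0.65 rad to board x, centres within 20 mm of board x 0 and from about board y -120 to +135 mm.
- stick5: Breadstick, 120 (x) x 16 (y) x 11 mm (z), flat bottom, does not roll, about 18 g. Origin: centre of its underside. All five are alike; they lie flat and apart on the board at angles of up to about 0.65 rad to board x, centres within 20 mm of board x 0 and from about board y -120 to +135 mm.
- loaf: Bystander: brown bread loaf, 200 x 100 x 75 mm; origin at its underside.
- jar: Bystander: honey jar, 66 mm across, 85 mm tall; origin at its underside.
- mug: Bystander: white mug, 76 mm across, 85 mm tall; origin at its underside.
- sign: Bystander: dark wood block 30 x 70 x 30 mm holding an upright blank card, 95 mm tall in all; origin at its underside.
- bowl: Bystander: white bowl, 120 mm across, 50 mm tall; origin at its underside.
- brush: Bystander: flat brush with a wooden handle lying on the counter; origin at its underside.
Not all that is in view belongs to the job. What is shaped like the rake but blue is not meant.

How it is judged:
By the outcome, as a careful person would: the job done as asked, in the order asked, and still so for the second after the job is handed in, with the robot touching nothing.
It also fails if it takes over 64 s, if anything falls off the work surface, if the arm or the gripper's body presses on something with over 40 N, if the wrist force passes 120 N, or if a joint passes its speed limit or range.

## Working session

There is one attempt and no reset: what is moved stays moved. The work goes in short steps, Python scripts to look and compute and a shell command to move; the robot and the scene stay as the last step left them, time stands still between calls to the robot, and variables do not carry over. Pictures are saved under pics/ and viewed, about 8 in all and at most 12, crops included, and the job is handed in when it is done.

```bash
mkdir -p pics; cat > h.py <<'E'
import numpy as np, cv2
from scipy.spatial.transform import Rotation as R
from workcell import manip
def campose(name):
    m=manip.camera_model(name)
    if 'rvec' in m:
        Rm=R.from_rotvec(np.ravel(m['rvec'])).as_matrix(); t=np.ravel(m['tvec'])
        return m,Rm.T,-Rm.T@t
    s=manip.observe(); T=np.array(m['T_tool_cam']); Rt=R.from_rotvec(s['eef_rot']).as_matrix()
    return m,Rt@T[:3,:3],Rt@T[:3,3]+np.array(s['ee_pos'])
def grab(name):
    p=campose(name); im,d=manip.grab_frame(name); return im,d,p
def cloud(d,p):
    m,Rw,t=p; v,u=np.mgrid[:400,:640]
    c=np.stack([(u-m['cx'])/m['fx']*d,(v-m['cy'])/m['fy']*d,d],-1)
    return c@Rw.T+t
def onplane(px,z,p):
    m,Rw,t=p; px=np.atleast_2d(px); r=np.c_[(px[:,0]-m['cx'])/m['fx'],(px[:,1]-m['cy'])/m['fy'],np.ones(len(px))]@Rw.T
    return t+r*((z-t[2])/r[:,2])[:,None]
E
python3 - <<'E'
from h import *
s=manip.observe(); print({k:np.round(v,3) for k,v in s.items()}); print(R.from_rotvec(s['eef_rot']).as_matrix().round(2))
for n in ['scene','top']:
    im,d,p=grab(n); cv2.imwrite(f'pics/{n}0.png',im); print(n,p[2].round(3))
    np.savez(f'{n}0.npz',im=im,d=d)
    for t in ['rake','cam_knob','bar','board','tile','stick1']:
        for r in manip.find_in(n,t)[:6]:
            u,v=np.round(r['pixel']).astype(int); print(t,round(r['conf'],2),(u,v),cloud(d,p)[v,u].round(3))
E
```

```text
{'time': np.float64(0.0), 'qpos': array([-1.293,  0.616, -0.013,  1.425,  0.008,  1.103, -0.04 ]), 'joint_velocities': array([ 0.001,  0.001, -0.001, -0.   ,  0.001, -0.001,  0.002]), 'tau': array([-0.0000e+00, -4.5893e+01,  2.0900e-01, -1.6574e+01, -6.1000e-02,
        2.0000e-02,  0.0000e+00]), 'ee_pos': array([0.194, 0.62 , 0.218]), 'eef_rot': array([-0.984,  1.34 ,  0.982]), 'wrist_force': array([ 0.093, -0.277, -0.059]), 'ft_torque': array([ 0.038, -0.047,  0.018]), 'gripper_width': np.float64(0.093)}
[[-0.   -0.95  0.3 ]
 [-0.    0.3   0.95]
 [-1.   -0.   -0.  ]]
scene [1.318 0.155 0.944]
rake 0.9 (np.int64(449), np.int64(218)) [0.503 0.354 0.062]
rake 0.62 (np.int64(447), np.int64(168)) [0.287 0.349 0.054]
rake 0.31 (np.int64(436), np.int64(235)) [0.527 0.33  0.009]
cam_knob 0.75 (np.int64(251), np.int64(178)) [ 0.456 -0.236  0.05 ]
bar 0.88 (np.int64(263), np.int64(198)) [ 0.52  -0.179  0.04 ]
bar 0.47 (np.int64(447), np.int64(218)) [0.504 0.348 0.062]
board 0.57 (np.int64(325), np.int64(212)) [0.52  0.008 0.023]
tile 0.71 (np.int64(432), np.int64(240)) [0.546 0.319 0.008]
st
[... 410 characters left out ...]
e 0.61 (np.int64(171), np.int64(216)) [ 0.35  -0.016  1.153]
cam_knob 0.6 (np.int64(409), np.int64(219)) [ 0.459 -0.242  0.044]
bar 0.8 (np.int64(382), np.int64(199)) [ 0.515 -0.178  0.027]
board 0.6 (np.int64(321), np.int64(205)) [ 0.505 -0.02   0.016]
board 0.24 (np.int64(362), np.int64(198)) [ 0.52  -0.127  0.022]
tile 0.87 (np.int64(190), np.int64(217)) [0.485 0.326 0.006]
stick1 0.79 (np.int64(312), np.int64(195)) [0.532 0.003 0.021]
stick1 0.73 (np.int64(361), np.int64(200)) [ 0.514 -0.124  0.028]
stick1 0.66 (np.int64(266), np.int64(202)) [0.516 0.123 0.025]
stick1 0.64 (np.int64(340), np.int64(202)) [ 0.511 -0.069  0.024]
stick1 0.51 (np.int64(290), np.int64(210)) [0.493 0.061 0.028]
```

View pics/top0.png

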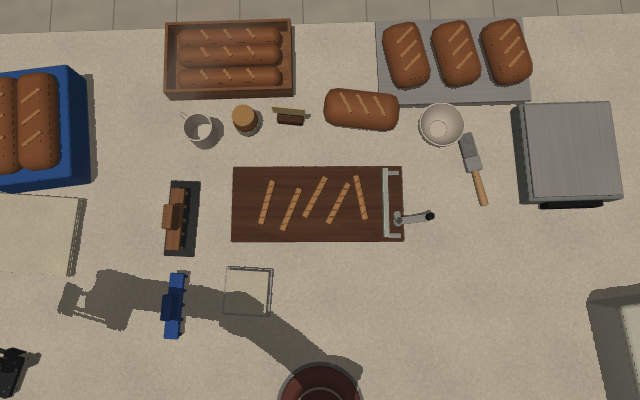

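View pics/scene0.png

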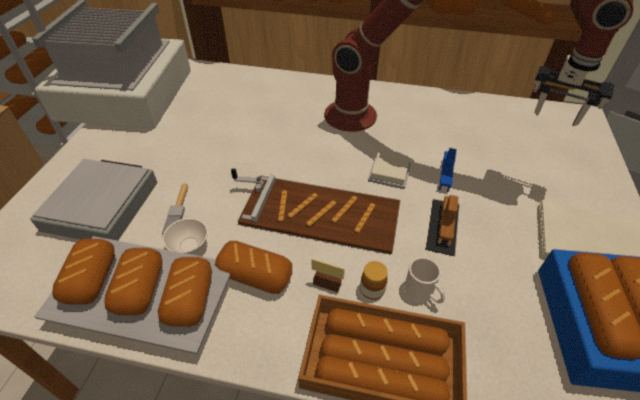

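Top view: the candidates for the rake are the wooden one on the slate tile (178,218) and the blue look-alike (173,306), so I choose the wooden one. The knob is at (431,216), the bar at (390,203), and the sticks are at columns 266–361. The scene view agrees, with the wooden rake at (449,220), the blue one at (447,168) and the knob at (235,174). Next I measure the poses and make one close crop.

```bash
python3 - <<'E'
from h import *
def rect(P,msg):
    c,(w,h),a=cv2.minAreaRect((P[:,:2]*1000).astype(np.float32)); print(msg,np.round(c,1),np.round((w,h),1),round(a,1),len(P))
C={}
for n in ['top','scene']:
    f=np.load(n+'0.npz'); m=campose(n); W=cloud(f['d'],m); ok=f['d']>0
    C[n]=W
    x,y,z=W[...,0],W[...,1],W[...,2]
    def sel(x0,x1,y0,y1,z0,z1): return W[ok&(x>x0)&(x<x1)&(y>y0)&(y<y1)&(z>z0)&(z<z1)]
    rect(sel(.38,.62,-.24,.24,.010,.020),n+' board')
    rect(sel(.38,.62,.26,.44,.085,.115),n+' grip')
    rect(sel(.38,.62,.26,.44,.034,.055),n+' head')
    rect(sel(.38,.62,.26,.44,.003,.012),n+' tile')
    rect(sel(.38,.62,-.23,-.15,.034,.046),n+' bar')
    k=sel(.38,.56,-.40,-.23,.060,.09); rect(k,n+' knob')
    if len(k): print(k.max(0).round(3),np.median(k,0).round(3))
    for t in ['rake','tile','board','bar','stick1']:
        for r in manip.silhouettes(n,t)[:6]:
            uv=np.argwhere(r['region'])[:,::-1]; zz={'rake':.09,'tile':.006,'board':.016,'bar':.04,'stick1':.027}[t]
            rect(onplane(uv,zz,m),f"{n} sil {t} {r['conf']:.2f} {np.round(r['pixel'])}")
im=cv2.imread('pics/scene0.png'); a=im[140:270,380:490]; b=im[160:230,215:305]
cv2.imwrite('pics/crop.png',np.hstack([cv2.resize(a,(440,520)),cv2.resize(b,(360,280)) if 0 else cv2.copyMakeBorder(cv2.resize(b,(360,280)),0,240,0,0,0)]))
E
```

```text
top board [511.3  -9. ] [450.2 199.7] 88.4 10563
top grip [478.5 354.6] [25.2 59.5] 86.2 276
top head [478.  355.3] [ 37.1 159. ] 85.9 674
top tile [500.  350.2] [239.1 176. ] 1.3 1263
top bar [ 505.6 -203.6] [ 52.3 176.6] 89.0 469
top knob [ 462.8 -288.5] [16.4 16. ] 55.5 54
[ 0.472 -0.28   0.085] [ 0.463 -0.287  0.079]
top sil rake 0.68 [173. 306.] [266.5 339.7] [ 52.1 150.1] 85.2 1156
top sil rake 0.66 [172. 217.] [473.6 342.7] [ 59.2 154.6] 86.8 1172
top sil board 0.89 [321. 206.] [509.8 -47.3] [533.1 203.7] 88.4 12103
top sil board 0.57 [412. 218.] [ 464.  -260.5] [109.   36.6] 88.3 341
top sil board 0.33 [312. 197.] [528.1  -4.2] [ 17.4 119.7] 60.7 286
top sil bar 0.55 [386. 201.] [ 505.9 -183.9] [ 17.9 176. ] 88.2 419
top sil stick1 0.72 [270. 199.] [516.9 120.9] [ 20.5 116.5] 74.9 315
top sil stick1 0.58 [340. 198.] [508.8 -63.8] [ 17.5 118.4] 61.6 296
top sil stick1 0.55 [292. 210.] [496.3  59.1] [ 19.1 118.6] 65.9 301
top sil stick1 0.53 [362. 198.] [ 522.2 -121.6] [118.2  16.5] 9.8 265
top sil stick1 0.53 [314. 200.] [526.2  -2.3] [ 18.7 118.4] 61.1 276
scene board [507.9 
[... 528 characters left out ...]
e sil rake 0.20 [323. 276.] [772.5  57.7] [88.3 69.2] 82.4 764
scene sil tile 0.68 [436. 235.] [482.1 348.9] [ 82.6 205.3] 86.5 949
scene sil board 0.91 [323. 212.] [506.4 -56.7] [547.2 221.9] 88.4 7400
scene sil board 0.70 [250. 182.] [ 424.8 -264.3] [143.6  57.5] 69.1 297
scene sil bar 0.63 [264. 198.] [ 511.3 -180.6] [ 24.3 192.7] 88.8 351
scene sil stick1 0.76 [318. 216.] [528.5  -2.8] [ 20.1 117. ] 62.4 189
scene sil stick1 0.66 [284. 204.] [ 523.5 -120.6] [124.   20.9] 7.8 189
scene sil stick1 0.59 [365. 219.] [516.9 124.5] [ 16.6 120.7] 73.9 173
scene sil stick1 0.58 [345. 207.] [495.9  62.3] [ 17.1 120.2] 65.8 170
scene sil stick1 0.55 [300. 205.] [508.5 -61. ] [ 19.1 121.3] 61.0 194
```

View pics/crop.png

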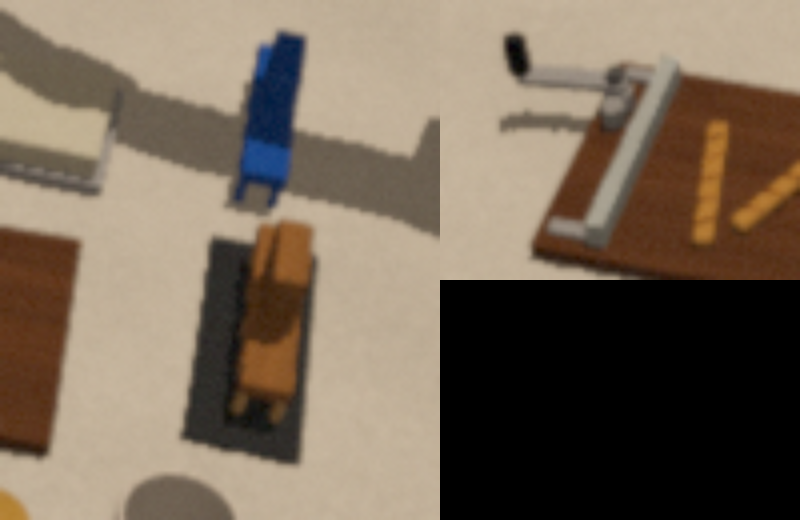

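The crop confirms the choice: the wooden rake stands on the dark slate tile at (0.477, 0.355). The blue one stands on bare counter. The black knob is upright at the lever end, with the lever nearly open (about 0.13 rad).

```bash
cat >> h.py <<'E'
BC=np.array([.5100,-.0085]); BY=np.radians(-1.6)
def b2w(x,y): c,s=np.cos(BY),np.sin(BY); return BC+np.array([c*x-s*y,s*x+c*y])
def shift(frm,to):
    """frm/to=(x,y,z,jaw yaw deg) world; tool down. returns cm, cm, cm, roll"""
    f=np.array(frm,float);t=np.array(to,float);d=t-f;a=np.radians(f[3])
    z=np.array([np.cos(a),np.sin(a)]);y=np.array([-np.sin(a),np.cos(a)])*1
    # x down, z=jaw, y = z cross x
    y=np.cross([z[0],z[1],0],[0,0,-1])[:2]
    return np.round([-d[2]*100,d[:2]@y*100,d[:2]@z*100,-np.radians(d[3])],2).tolist()
def st():
    s=manip.observe(); M=R.from_rotvec(s['eef_rot']).as_matrix()
    return [*np.round(s['ee_pos'],4),round(np.degrees(np.arctan2(M[1,2],M[0,2])),2)],s
E
python3 - <<'E'
from h import *
p,s=st(); print(p); kn=(.4625,-.2875)
for w in [(.42,.40,.2,60),(.55,.05,.2,45)]: print(shift(p,w))
p=(.55,.05,.2,45)
for w in [(.4625,-.2875,.15,45),(.4625,-.2875,.054,45)]: print(shift(p,w))
print(b2w(-.05,-.207))
E
```

```text
[np.float64(0.1944), np.float64(0.6202), np.float64(0.2186), np.float64(72.6)]
[1.86, -28.11, -14.27, 0.22]
[1.86, -50.98, -43.78, 0.48]
[5.0, -17.68, -30.05, -0.0]
[14.6, -17.68, -30.05, -0.0]
[ 0.45423972 -0.21402321]
```

```bash
python3 -m jog '[[[1,1.9,-14,-7,0.11],[1,1.9,-14,-7,0.11],[1,1.9,-28.1,-14.3,0.22],[1,1.9,-28.1,-14.3,0.22],[1,1.9,-28.1,-14.3,0.22],[1,1.9,-51,-43.8,0.48],[1,1.9,-51,-43.8,0.48],[1,1.9,-51,-43.8,0.48],[1,1.9,-51,-43.8,0.48],[1,1.9,-51,-43.8,0.48]]]' 30; python3 - <<'E'
from h import *
p,s=st(); print(p)
for w in [(.55,.0,.2,45),(.4625,-.2875,.15,45),(.4625,-.2875,.052,45)]: print(shift(p,w))
E
```

```text
time: 2.45
ee_pos: [0.5281, 0.1082, 0.2001]
eef_rot: [-0.615, 1.481, 0.615]
wrist_force: [0.1, 0.6, -0.2]
gripper_width: 0.0929
[np.float64(0.5281), np.float64(0.1082), np.float64(0.2001), np.float64(45.12)]
[0.01, -9.19, -6.12, 0.0]
[5.01, -23.27, -32.67, 0.0]
[14.81, -23.27, -32.67, 0.0]
```

```bash
python3 -m jog '[[[1,0,-14,-10,0],[1,0,-14,-10,0],[0.6,5,-23.3,-32.7,0],[0.6,5,-23.3,-32.7,0],[0.6,5,-23.3,-32.7,0],[0.6,5,-23.3,-32.7,0],[0.6,5,-23.3,-32.7,0],[0.6,5,-23.3,-32.7,0]]]'; python3 - <<'E'
from h import *
p,s=st(); print(p)
im,d,c=grab('wrist'); cv2.imwrite('pics/w1.png',im)
W=cloud(d,c); k=W[(d>0)&(W[...,2]>.068)&(W[...,2]<.09)&(np.hypot(W[...,0]-.4625,W[...,1]+.2875)<.04)]
print(len(k)); 
if len(k): cc,rr=cv2.minEnclosingCircle((k[:,:2]*1000).astype(np.float32)); print(cc,rr,k[:,2].max(), k.mean(0))
print(shift(p,(.4625,-.2875,.052,45)))
E
```

```text
time: 3.45
ee_pos: [0.4592, -0.2905, 0.1494]
eef_rot: [-0.61, 1.486, 0.608]
wrist_force: [-0.1, -0.2, -0.4]
gripper_width: 0.0557
[np.float64(0.4592), np.float64(-0.2905), np.float64(0.1494), np.float64(44.64)]
470
(460.5027770996094, -288.359375) 8.95347785949707 0.08197172643296238 [ 0.45957051 -0.28746349  0.07900036]
[9.74, -0.02, 0.45, -0.01]
```

```bash
python3 -m jog '[[[0.6,5,0,0.2,0],[0.6,9.7,0,0.2,0],[0.6,9.7,0,0.2,0],[0,9.7,0,0.2,0],[0,9.7,0,0.2,0],[0,9.7,0,0.2,0],[0,9.7,0,0.2,0]]]' 20; python3 - <<'E'
from h import *
p,s=st(); print(p,s['wrist_force'].round(1))
pv=b2w(-.05,-.207); v=np.array(p[:2])-pv; r=np.hypot(*v); a0=np.degrees(np.arctan2(v[1],v[0])); print(r,a0)
for a in np.linspace(a0,-1.6+3,10)[1:]:
    q=pv+.0747*np.array([np.cos(np.radians(a)),np.sin(np.radians(a))]); print(round(a),shift(p,(*q,p[2],p[3])))
E
```

```text
time: 4.38
ee_pos: [0.4635, -0.2871, 0.0539]
eef_rot: [-0.619, 1.481, 0.611]
wrist_force: [-0.5, -5.9, 1.4]
gripper_width: 0.0205
[np.float64(0.4635), np.float64(-0.2871), np.float64(0.0539), np.float64(45.06)] [-0.5 -5.9  1.4]
0.07366118272219821 -82.77797601335435
-73 [-0.0, -0.75, 0.96, -0.0]
-64 [-0.0, -1.24, 2.07, -0.0]
-55 [-0.0, -1.54, 3.25, -0.0]
-45 [-0.0, -1.65, 4.46, -0.0]
-36 [-0.0, -1.56, 5.68, -0.0]
-27 [-0.0, -1.28, 6.86, -0.0]
-17 [-0.0, -0.8, 7.98, -0.0]
-8 [-0.0, -0.15, 9.01, -0.0]
1 [-0.0, 0.66, 9.92, -0.0]
```

```bash
python3 -m jog '[[[0,0,0,0,0],[0,0,-0.7,1,0],[0,0,-1.2,2.1,0],[0,0,-1.5,3.3,0],[0,0,-1.6,4.5,0],[0,0,-1.5,5.7,0],[0,0,-1.3,6.9,0],[0,0,-0.8,8,0],[0,0,-0.2,9,0],[0,0,0.5,9.8,0]]]'; python3 - <<'E'
from h import *
p,s=st(); print(p,s['wrist_force'].round(1))
pv=b2w(-.05,-.207); v=np.array(p[:2])-pv; r=np.hypot(*v); a0=np.degrees(np.arctan2(v[1],v[0])); print(r,a0)
for a in (-1.6,3,6):
    q=pv+.0747*np.array([np.cos(np.radians(a)),np.sin(np.radians(a))]); print(round(a),shift(p,(*q,p[2],p[3])))
E
```

```text
time: 5.62
ee_pos: [0.5288, -0.216, 0.0538]
eef_rot: [-0.622, 1.483, 0.61]
wrist_force: [-1.6, -18.6, 1.6]
gripper_width: 0.0176
[np.float64(0.5288), np.float64(-0.216), np.float64(0.0538), np.float64(45.11)] [ -1.6 -18.6   1.6]
0.07458648527556161 -1.5187051626823054
-2 [-0.0, -0.02, 0.0, -0.0]
3 [-0.0, 0.41, 0.42, -0.0]
6 [-0.0, 0.71, 0.67, -0.0]
```

```bash
python3 -m jog '[[[0,0,0.1,0.1,0],[0,0,0.1,0.1,0],[0,0,-0.1,-0.1,0],[0.6,0,-0.1,-0.1,0],[0.6,0,-0.1,-0.1,0],[0.6,0,-0.1,-0.1,0],[0.6,0,-0.1,-0.1,0],[0.6,-6,0,0,0],[0.6,-12,0,0,0]]]'; python3 - <<'E'
from h import *
p,s=st(); print(p,s['wrist_force'].round(1))
im,d,c=grab('wrist'); cv2.imwrite('pics/w2.png',im)
W=cloud(d,c); k=W[(d>0)&(W[...,2]>.068)&(W[...,2]<.09)&(np.hypot(W[...,0]-.529,W[...,1]+.216)<.03)]
print(len(k)); 
if len(k): cc,rr=cv2.minEnclosingCircle((k[:,:2]*1000).astype(np.float32)); print(cc,rr,k[:,2].max())
p,s=st()
for w in [(.53,.0,.2,66),(.48,.352,.2,86),]: print(shift(p,w))
E
```

```text
time: 6.75
ee_pos: [0.5281, -0.211, 0.1732]
eef_rot: [-0.614, 1.484, 0.617]
wrist_force: [0.8, -0.9, -0.6]
gripper_width: 0.0557
[np.float64(0.5281), np.float64(-0.211), np.float64(0.1732), np.float64(45.12)] [ 0.8 -0.9 -0.6]
395
(527.810791015625, -215.53790283203125) 9.02210807800293 0.08257235097460436
[-1.78, 15.29, 14.92, -0.36]
[-1.78, 43.68, 36.32, -0.71]
```

View pics/w2.png

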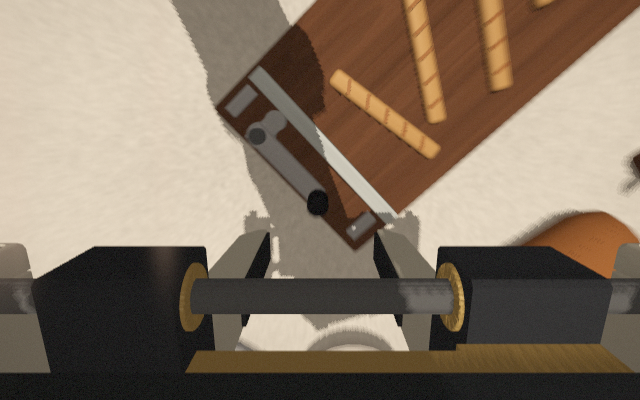

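The lever (hub (262,130) to knob (317,203)) now lies parallel behind the bar. The knob came up against its stop with about 19 N. Next is the rake.

```bash
python3 -m jog '[[[1,-1.8,15.3,14.9,-0.36],[1,-1.8,15.3,14.9,-0.36],[1,-1.8,15.3,14.9,-0.36],[1,-1.8,43.7,36.3,-0.71],[1,-1.8,43.7,36.3,-0.71],[1,-1.8,43.7,36.3,-0.71],[1,-1.8,43.7,36.3,-0.71],[1,-1.8,43.7,36.3,-0.71],[1,-1.8,43.7,36.3,-0.71],[1,-1.8,43.7,36.3,-0.71]]]' && python3 -m jog '[[[1,0,0,0,0],[1,0,0,0,0]]]'; python3 - <<'E'
from h import *
def rect(P,msg):
    c,(w,h),a=cv2.minAreaRect((P[:,:2]*1000).astype(np.float32)); print(msg,np.round(c,1),np.round((w,h),1),round(a,1),len(P))
p,s=st(); print(p)
im,d,c=grab('wrist'); cv2.imwrite('pics/w3.png',im); W=cloud(d,c); x,y,z=np.moveaxis(W,-1,0); ok=(d>0)&(abs(x-.48)<.15)&(abs(y-.35)<.12)
rect(W[ok&(z>.09)&(z<.108)],'grip'); rect(W[ok&(z>.036)&(z<.052)],'head')
g=im.max(2); t=ok&(z>.002)&(z<.012)&(g<75); rect(W[t],'tile dark')
print(W[ok&(z>.09)&(z<.108)][:,2].mean(), W[t][:,2].mean())
E
```

```text
time: 8.05
ee_pos: [0.4718, 0.3607, 0.1901]
eef_rot: [-1.158, 1.238, 1.166]
wrist_force: [-1.1, -0.0, 0.6]
gripper_width: 0.0928
time: 8.3
ee_pos: [0.4762, 0.3513, 0.1905]
eef_rot: [-1.154, 1.246, 1.151]
wrist_force: [0.7, 0.8, -0.3]
gripper_width: 0.0929
[np.float64(0.4762), np.float64(0.3513), np.float64(0.1905), np.float64(85.58)]
grip [476.  356.3] [23.8 59.5] 86.6 2112
head [443.1 356.5] [226.8  47.6] 0.7 4120
tile dark [457.9 311.7] [166.  248.5] 89.3 7187
0.09889854537979681 0.00617135312929021
```

View pics/w3.png

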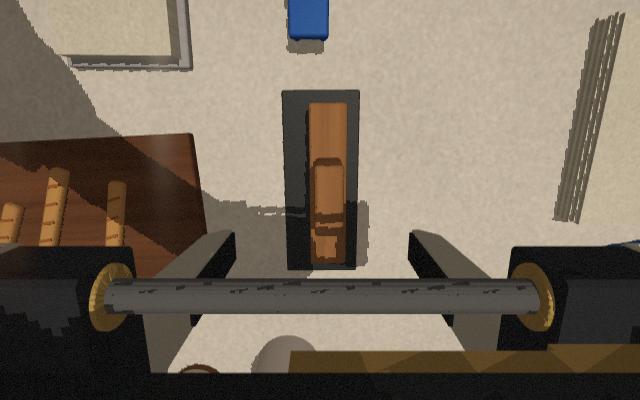

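```bash
python3 - <<'E'
from h import *
c=campose('wrist'); q=onplane([(282,91),(359,91),(357,269),(288,269)],.006,c)[:,:2]; print(q.round(4))
cc=q.mean(0); v=(q[3]-q[0]+q[2]-q[1]); print('tile',cc,np.degrees(np.arctan2(v[1],v[0])), np.linalg.norm(v)/2, np.linalg.norm(q[1]-q[0]))
p,s=st(); print(shift(p,(.476,.3563,.060,86.5)))
E
```

```text
[[0.3814 0.3176]
 [0.3874 0.3955]
 [0.5834 0.3835]
 [0.5774 0.3038]]
tile [0.48237877 0.3501032 ] -3.7602161663193328 0.19642783436503225 0.07808385554804882
[13.06, 0.07, 0.49, -0.02]
```

```bash
python3 -m jog '[[[1,0,0,0.5,0],[1,6,0,0.5,-0.02],[1,11,0,0.5,-0.02],[1,13,0,0.5,-0.02],[1,13,0,0.5,-0.02],[0,13,0,0.5,-0.02],[0,13,0,0.5,-0.02],[0,13,0,0.5,-0.02],[0,13,0,0.5,-0.02],[0,13,0,0.5,-0.02]]]' 50;  python3 -m jog '[[[0,0,0,0,0],[0,0,0,0,0],[0,0,0,0,0]]]'
```

```text
time: 9.6
ee_pos: [0.4757, 0.3588, 0.0608]
eef_rot: [-1.17, 1.234, 1.169]
wrist_force: [-0.5, 0.6, -0.6]
gripper_width: 0.0476
time: 9.98
ee_pos: [0.4756, 0.3585, 0.0605]
eef_rot: [-1.17, 1.235, 1.169]
wrist_force: [0.2, 0.3, 0.0]
gripper_width: 0.0237
```

```bash
python3 -m jog '[[[0,-3,0,0,0],[0,-6,0,0,0],[0,-6,0,0,0],[0,-6,0,0,0]]]'; python3 - <<'E'
from h import *
p,s=st(); print(p,s['wrist_force'].round(1))
w=b2w(0,.195); print(w,shift(p,(*w,p[2],88.4)),shift(p,(*w,.085,88.4)))
E
```

```text
time: 10.48
ee_pos: [0.4747, 0.3581, 0.1193]
eef_rot: [-1.17, 1.237, 1.17]
wrist_force: [-0.4, -0.2, -3.4]
gripper_width: 0.0239
[np.float64(0.4747), np.float64(0.3581), np.float64(0.1193), np.float64(86.93)] [-0.4 -0.2 -3.4]
[0.51544472 0.18642397] [-0.0, -4.99, -16.92, -0.03] [3.43, -4.99, -16.92, -0.03]
```

```bash
python3 -m jog '[[[0,0,-2,-6,-0.01],[0,0,-4,-12,-0.03],[0,0,-5,-16.9,-0.03],[0,0,-5,-16.9,-0.03],[0,2,-5,-16.9,-0.03],[0,3.4,-5,-16.9,-0.03],[0,3.4,-5,-16.9,-0.03],[0,3.4,-5,-16.9,-0.03]]]'; python3 - <<'E'
from h import *
p,s=st(); print(p,s['wrist_force'].round(1))
im,d,c=grab('wrist'); cv2.imwrite('pics/w4.png',im); W=cloud(d,c); x,y,z=np.moveaxis(W,-1,0)
t,_,_=grab('scene'); a=t[140:260,230:430]; cv2.imwrite('pics/s4.png',cv2.resize(a,(800,480)))
ok=(d>0)&(abs(x-p[0])<.05)&(abs(y-p[1])<.05)&(z>.09)&(z<.14)
w=b2w(0,.195); print(shift(p,(*w,.0725,88.4)))
E
```

```text
time: 11.48
ee_pos: [0.5166, 0.188, 0.0866]
eef_rot: [-1.192, 1.22, 1.192]
wrist_force: [0.4, 0.0, -2.5]
gripper_width: 0.0238
[np.float64(0.5166), np.float64(0.188), np.float64(0.0866), np.float64(88.69)] [ 0.4  0.  -2.5]
[1.41, 0.11, -0.16, 0.01]
```

View pics/s4.png

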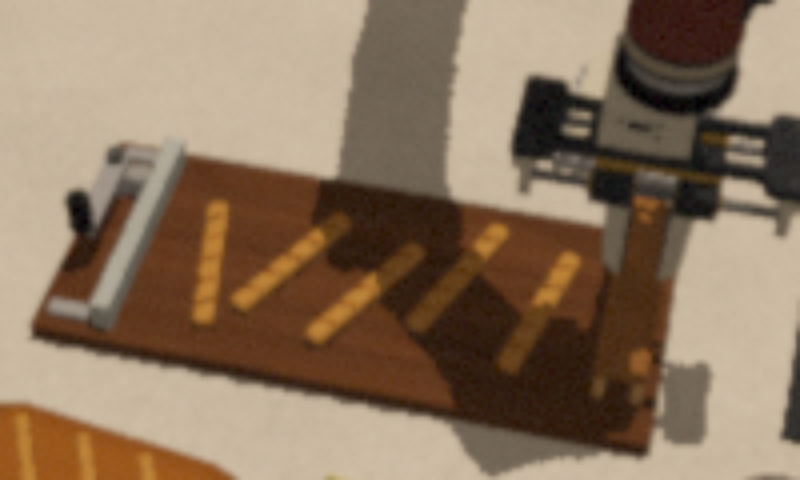

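The rake is held above the +y end of the board, clear of the nearest stick, and all five sticks are undisturbed. I lower it and start the sweep.

```bash
python3 -m jog '[[[0,0.7,0.1,-0.1,0],[0,1.3,0.1,-0.1,0],[0,1.4,0.1,-0.1,0],[0,1.4,0.1,-0.1,0],[0,1.4,0.1,-0.7,0],[0,1.4,0.1,-1.4,0],[0,1.4,0.1,-2.1,0],[0,1.4,0.1,-2.8,0],[0,1.4,0.1,-3.5,0],[0,1.4,0.1,-4.2,0]]]'; python3 - <<'E'
from h import *
p,s=st(); print(p,s['wrist_force'].round(1))
w=b2w(0,.14); print(w,shift(p,(*w,.0722,88.4)))
E
```

```text
time: 12.82
ee_pos: [0.5146, 0.1449, 0.0727]
eef_rot: [-1.192, 1.22, 1.192]
wrist_force: [0.2, 0.4, -1.7]
gripper_width: 0.0238
[np.float64(0.5146), np.float64(0.1449), np.float64(0.0727), np.float64(88.63)] [ 0.2  0.4 -1.7]
[0.51390903 0.13144542] [0.05, 0.04, -1.35, 0.0]
```

```bash
python3 -m jog '[[[0,0,0,-0.7,0],[0,0,0,-1.4,0],[0,0,0,-2.1,0],[0,0,0,-2.8,0],[0,0,0,-3.5,0],[0,0,0,-4.2,0],[0,0,0,-4.9,0],[0,0,0,-5.6,0],[0,0,0,-6.3,0],[0,0,0,-7,0]]]'; python3 - <<'E'
from h import *
p,s=st(); print(p,s['wrist_force'].round(1))
t,_,_=grab('scene'); a=t[140:260,230:430]; cv2.imwrite('pics/s5.png',cv2.resize(a,(800,480)))
im,d,c=grab('top'); cv2.imwrite('pics/t5.png',im)
w=b2w(0,0); print(w,shift(p,(*w,.0722,88.4)))
E
```

```text
time: 14.08
ee_pos: [0.5129, 0.075, 0.0727]
eef_rot: [-1.192, 1.22, 1.192]
wrist_force: [0.6, 0.8, -2.1]
gripper_width: 0.0238
[np.float64(0.5129), np.float64(0.075), np.float64(0.0727), np.float64(88.64)] [ 0.6  0.8 -2.1]
[ 0.51   -0.0085] [0.05, 0.09, -8.35, 0.0]
```

View pics/s5.png

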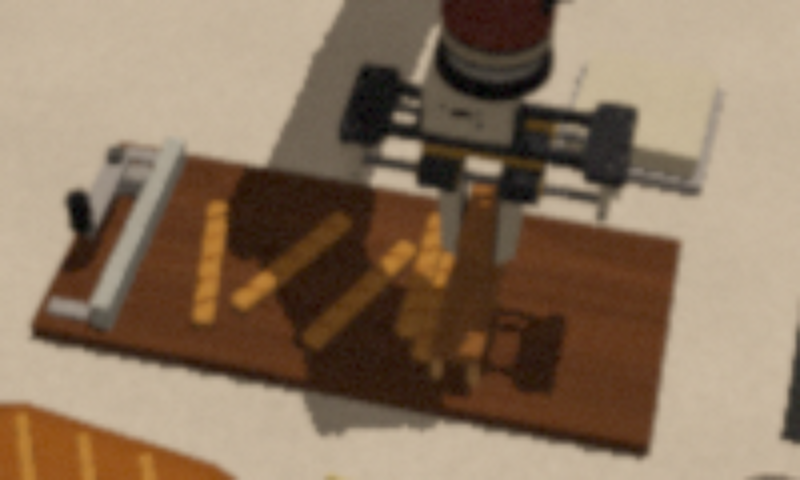

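The first two sticks (around (420,300)) are turning parallel in front of the tines, and nothing has slipped past the rake. I continue.

```bash
python3 -m jog '[[[0,0,0,-0.7,0],[0,0,0,-1.4,0],[0,0,0,-2.1,0],[0,0,0,-2.8,0],[0,0,0,-3.5,0],[0,0,0,-4.2,0],[0,0,0,-4.9,0],[0,0,0,-5.6,0],[0,0,0,-6.3,0],[0,0,0,-7,0]]]'; python3 - <<'E'
from h import *
p,s=st(); print(p,s['wrist_force'].round(1))
t,_,_=grab('scene'); a=t[140:260,230:430]; cv2.imwrite('pics/s6.png',cv2.resize(a,(800,480)))
w=b2w(0,-.055); print(w,shift(p,(*w,.0722,88.4)))
E
```

```text
time: 15.42
ee_pos: [0.5112, 0.005, 0.0727]
eef_rot: [-1.192, 1.22, 1.192]
wrist_force: [0.2, 1.0, -1.8]
gripper_width: 0.0233
[np.float64(0.5112), np.float64(0.005), np.float64(0.0727), np.float64(88.64)] [ 0.2  1.  -1.8]
[ 0.50846431 -0.06347856] [0.05, 0.11, -6.85, 0.0]
```

View pics/s6.png

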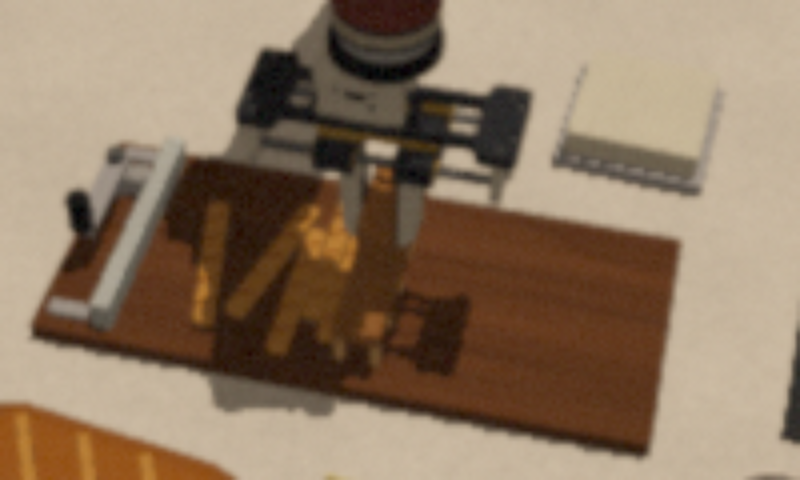

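It is going well: four sticks are bunching ahead of the tines and the last lies near the bar at (210,265). I continue to just short of packing.

```bash
python3 -m jog '[[[0,0,0,-0.7,0],[0,0,0,-1.4,0],[0,0,0,-2.1,0],[0,0,0,-2.8,0],[0,0,0,-3.5,0],[0,0,0,-4.2,0],[0,0,0,-4.9,0],[0,0,0,-5.5,0],[0,0,0,-6.1,0],[0,0,0,-6.6,0]]]'; python3 - <<'E'
from h import *
p,s=st(); print(p,s['wrist_force'].round(1))
w=b2w(0,-.068); print(w,shift(p,(*w,.0722,88.4)))
E
```

```text
time: 16.73
ee_pos: [0.5096, -0.061, 0.0727]
eef_rot: [-1.192, 1.221, 1.192]
wrist_force: [-0.0, 0.1, -2.5]
gripper_width: 0.0238
[np.float64(0.5096), np.float64(-0.061), np.float64(0.0727), np.float64(88.63)] [-0.   0.1 -2.5]
[ 0.50810133 -0.07647349] [0.05, 0.11, -1.55, 0.0]
```

```bash
python3 -m jog '[[[0,0,0,-0.3,0],[0,0,0,-0.6,0],[0,0,0,-0.9,0],[0,0,0,-1.2,0],[0,0,0,-1.4,0],[0,0,0,-1.5,0],[0,0,0,-1.5,0]]]'; python3 - <<'E'
from h import *
p,s=st(); print(p,s['wrist_force'].round(1))
t,_,_=grab('scene'); a=t[140:260,210:360]; cv2.imwrite('pics/s7.png',cv2.resize(a,(750,600)))
E
```

```text
time: 17.6
ee_pos: [0.5093, -0.0758, 0.0727]
eef_rot: [-1.192, 1.221, 1.192]
wrist_force: [0.1, 1.0, -1.9]
gripper_width: 0.0236
[np.float64(0.5093), np.float64(-0.0758), np.float64(0.0727), np.float64(88.63)] [ 0.1  1.  -1.9]
```

```bash
python3 -m jog '[[[0,0,0,-0.1,0],[0,0,0,-0.2,0],[0,0,0,-0.2,0]]]' ; python3 -m jog '[[[0,0,0,-0.1,0],[0,0,0,-0.1,0]]]'
```

```text
time: 18.02
ee_pos: [0.5091, -0.0765, 0.0727]
eef_rot: [-1.191, 1.219, 1.193]
wrist_force: [-0.9, 2.7, -1.4]
gripper_width: 0.024
time: 18.27
ee_pos: [0.5091, -0.0767, 0.0727]
eef_rot: [-1.191, 1.219, 1.194]
wrist_force: [-0.3, 5.4, -0.4]
gripper_width: 0.0238
```

View pics/s7.png

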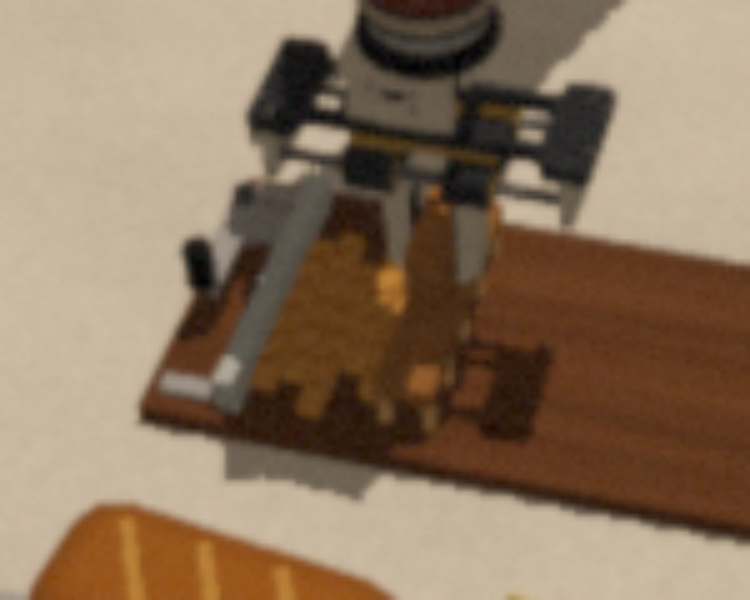

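The sticks are packed flat and parallel against the bar, and the force has risen to 5 N. One slightly firmer squeeze, then I back off along +y, lift and look from above.

```bash
python3 -m jog '[[[0,0,0,-0.1,0],[0,0,0,-0.2,0],[0,0,0,-0.2,0]]]' ; python3 -m jog '[[[0,0,0,0.3,0],[0,0,0,0.8,0],[0,0,0,2,0],[0,0,0,4,0],[0,-3,0,6,0],[0,-8,0,6,0],[0,-13,0,6,0],[0,-13,0,6,0],[0,-13,0,6,0]]]'; python3 - <<'E'
from h import *
p,s=st(); print(p,s['wrist_force'].round(1))
im,d,c=grab('wrist'); cv2.imwrite('pics/w8.png',im); np.savez('w8.npz',d=d,Rw=c[1],t=c[2])
W=cloud(d,c); 
q=(W[...,:2]-BC)@np.array([[np.cos(BY),-np.sin(BY)],[np.sin(BY),np.cos(BY)]]); z=W[...,2]
m=(d>0)&(z>.0225)&(z<.034)&(abs(q[...,0])<.11)&(q[...,1]>-.17)&(q[...,1]<.06)
P=q[m]*1000; print(len(P),P.min(0),P.max(0),z[m].max())
for y0 in range(-165,-70,4):
    k=P[(P[:,1]>=y0)&(P[:,1]<y0+4)]; print(y0,len(k),k[:,0].min().round() if len(k) else '',k[:,0].max().round() if len(k) else '')
b=(d>0)&(z>.036)&(z<.043)&(abs(q[...,0])<.11)&(q[...,1]>-.2)&(q[...,1]<-.14); print('bar y',np.percentile(q[b][:,1],[2,98]))
E
```

```text
time: 18.65
ee_pos: [0.509, -0.077, 0.0727]
eef_rot: [-1.19, 1.217, 1.196]
wrist_force: [-1.7, 7.5, -0.6]
gripper_width: 0.0234
time: 19.77
ee_pos: [0.5097, -0.0207, 0.2019]
eef_rot: [-1.191, 1.222, 1.193]
wrist_force: [-0.2, -0.3, -2.1]
gripper_width: 0.0237
[np.float64(0.5097), np.float64(-0.0207), np.float64(0.2019), np.float64(88.63)] [-0.2 -0.3 -2.1]
8774 [ -91.0933072 -166.7523855] [ 72.73973245 -85.05883951] 0.03399641488385169
-165 311 -79.0 69.0
-161 421 -48.0 70.0
-157 418 -48.0 71.0
-153 521 -48.0 70.0
-149 295 -57.0 61.0
-145 437 -57.0 61.0
-141 406 -57.0 61.0
-137 514 -57.0 66.0
-133 267 -35.0 71.0
-129 367 -35.0 71.0
-125 376 -35.0 71.0
-121 436 -64.0 72.0
-117 337 -72.0 45.0
-113 428 -72.0 46.0
-109 439 -72.0 46.0
-105 494 -72.0 51.0
-101 327 -55.0 63.0
-97 420 -55.0 63.0
-93 416 -55.0 63.0
-89 451 -55.0 63.0
-85 0  
-81 0  
-77 0  
-73 0  
bar y [-0.19843631 -0.16518097]
```

View pics/w8.png

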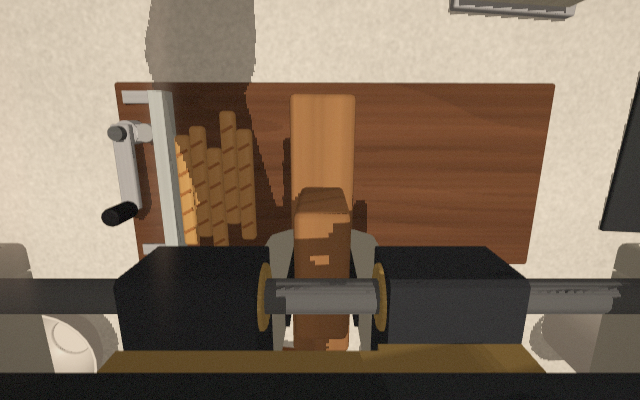

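From above, five sticks lie flat and parallel, filling 80 mm (board y -165 to -85) without gaps. The lever is closed. The third stick may sit about 25 mm off to +x, but its end was hidden. I move towards the tile and measure with the fixed cameras while still holding the rake.

```bash
python3 -m jog '[[[0,0,0,6,0],[0,0,0,12,0.02],[0,0,1,18,0.04],[0,0,2,24,0.05],[0,0,3,30,0.06],[0,0,3.4,36,0.06],[0,0,3.4,37,0.06],[0,0,3.4,37,0.06]]]'; python3 - <<'E'
from h import *
p,s=st(); print(p,s['wrist_force'].round(1))
for n in ['top','scene']:
    im,d,c=grab(n); np.savez(n+'9.npz',im=im,d=d)
    if n=='top': cv2.imwrite('pics/t9.png',cv2.resize(im[150:260,220:450],(800,383),interpolation=cv2.INTER_CUBIC))
    W=cloud(d,c); q=(W[...,:2]-BC)@np.array([[np.cos(BY),-np.sin(BY)],[np.sin(BY),np.cos(BY)]]); z=W[...,2]
    m=(d>0)&(z>.021)&(z<.034)&(abs(q[...,0])<.11)&(q[...,1]>-.168)&(q[...,1]<-.08); P=q[m]*1000
    print(n)
    for i in range(5):
        k=P[abs(P[:,1]-(-157+16*i))<4]; print(i,len(k),k[:,0].min().round(),k[:,0].max().round())
E
```

```text
time: 20.82
ee_pos: [0.4845, 0.3498, 0.2005]
eef_rot: [-1.149, 1.252, 1.149]
wrist_force: [0.9, -0.5, -3.1]
gripper_width: 0.0236
[np.float64(0.4845), np.float64(0.3498), np.float64(0.2005), np.float64(85.29)] [ 0.9 -0.5 -3.1]
top
0 150 -47.0 74.0
1 138 -55.0 63.0
2 141 -32.0 85.0
3 145 -73.0 88.0
4 142 -52.0 66.0
scene
0 79 -46.0 68.0
1 81 -56.0 61.0
2 84 -38.0 85.0
3 82 -71.0 47.0
4 81 -52.0 62.0
```

View pics/t9.png

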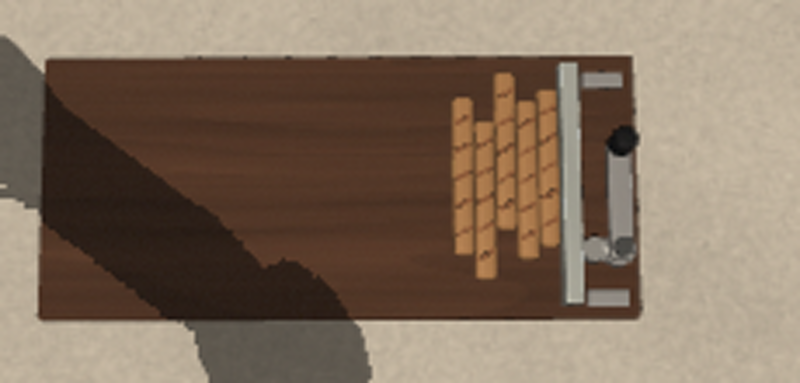

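The third stick is at about +25 mm, the others are within 13 mm, and all are well inside the board. That counts as roughly central, and the packing is tight, so I leave it. Next I return the rake to the tile centre (0.482, 0.350), yaw -3.6°.

```bash
python3 -m jog '[[[0,4,0.2,0,-0.02],[0,9,0.2,0,-0.02],[0,12,0.2,0,-0.02],[0,12,0.2,0,-0.02],[0,12,0.2,0,-0.02]]]'; python3 - <<'E'
from h import *
p,s=st(); print(p,s['wrist_force'].round(1)); print(shift(p,(.482,.350,.0608,86.4)))
E
```

```text
time: 21.55
ee_pos: [0.4849, 0.3498, 0.084]
eef_rot: [-1.161, 1.237, 1.16]
wrist_force: [0.0, -0.1, -3.0]
gripper_width: 0.0235
[np.float64(0.4849), np.float64(0.3498), np.float64(0.084), np.float64(86.23)] [ 0.  -0.1 -3. ]
[2.32, 0.29, 0.0, -0.0]
```

```bash
python3 -m jog '[[[0,1,0.3,0,0],[0,1.8,0.3,0,0],[0,2.2,0.3,0,0],[0,2.2,0.3,0,0],[0,2.2,0.3,0,0]]]'; python3 - <<'E'
from h import *
p,s=st(); print(p,s['wrist_force'].round(1)); print(shift(p,(.482,.350,.0605,86.4)))
E
```

```text
time: 22.18
ee_pos: [0.4805, 0.3505, 0.0606]
eef_rot: [-1.162, 1.239, 1.162]
wrist_force: [0.4, 0.5, -2.3]
gripper_width: 0.0239
[np.float64(0.4805), np.float64(0.3505), np.float64(0.0606), np.float64(86.35)] [ 0.4  0.5 -2.3]
[0.01, -0.15, -0.04, -0.0]
```

```bash
python3 -m jog '[[[0,0,-0.1,0,0],[0,0.1,-0.1,0,0],[0,0.1,-0.1,0,0]]]'; python3 -m jog '[[[0.3,0,0,0,0],[0.6,0,0,0,0],[0.8,0,0,0,0],[0.8,0,0,0,0],[0.8,0,0,0,0],[0.8,-4,0,0,0],[0.8,-9,0,0,0],[0.8,-14,0,0,0],[0.8,-14,0,0,0]]]'; python3 - <<'E'
from h import *
def rect(P,msg):
    c,(w,h),a=cv2.minAreaRect((P[:,:2]*1000).astype(np.float32)); print(msg,np.round(c,1),np.round((w,h),1),round(a,1),len(P))
p,s=st(); print(p,s['wrist_force'].round(1))
im,d,c=grab('wrist'); cv2.imwrite('pics/w10.png',im); W=cloud(d,c); x,y,z=np.moveaxis(W,-1,0); ok=(d>0)&(abs(x-.48)<.15)&(abs(y-.35)<.12)
g=W[ok&(z>.09)&(z<.108)]; rect(g,'grip'); print(g[:,2].mean())
E
```

```text
time: 22.55
ee_pos: [0.4817, 0.3504, 0.0605]
eef_rot: [-1.162, 1.238, 1.162]
wrist_force: [-1.3, -0.9, 4.7]
gripper_width: 0.0236
time: 23.68
ee_pos: [0.4836, 0.3524, 0.2043]
eef_rot: [-1.161, 1.228, 1.159]
wrist_force: [-0.4, 0.5, -1.3]
gripper_width: 0.0744
[np.float64(0.4836), np.float64(0.3524), np.float64(0.2043), np.float64(86.34)] [-0.4  0.5 -1.3]
grip [482.2 349.7] [23.9 59.4] 86.9 1917
0.0989346942511781
```

View pics/w10.png

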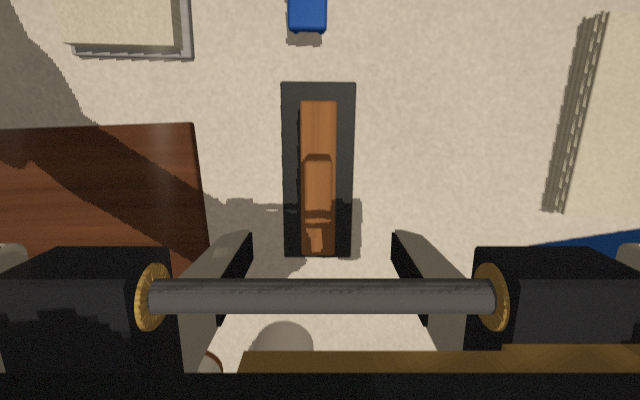

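```bash
python3 -m jog '[[[0.8,0,0,0,0],[0.8,0,0,0,0],[0.8,0,0,0,0]]]'; python3 - <<'E'
from h import *
print(manip.job_done())
E
```

```text
time: 24.1
ee_pos: [0.481, 0.3501, 0.1985]
eef_rot: [-1.162, 1.241, 1.163]
wrist_force: [-0.0, -0.5, -0.2]
gripper_width: 0.0743
the job is handed in; nothing more can be done
None
```

The job is done and handed in at about 24 s: the cam lever is closed, the five breadsticks are packed against the bar, and the rake is back on its tile.

- **Cam lever:** I swung it closed until it pressed on its stop with about 19 N. The knob's measured position is within about 1° of fully closed, and the bar's front face measures at home (board y -165 mm).
- **Sticks:** They lie flat and parallel, filling board y -165 to -85 mm. That is exactly five stick widths, so there is no visible gap. I squeezed them with about 7 N and touched them only with the rake.
- **Centring:** Four sticks are within about 13 mm of the board's centre line. The middle one is about 25 mm off towards +x. I judged that "roughly in the middle" and did not risk loosening the row to correct it.
- **Rake:** It stands on its tines at (0.482, 0.350), within about 1 mm of the measured tile centre and within about 1° of its direction. The gripper is clear above it.
- **Not checked:** I made no separate measurement of the other things on the counter. The later pictures show none of them touched or moved.

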